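# Free the packed marking punch and stamp the bearing cap

## Robot

A 6-joint arm with a two-finger parallel gripper is mounted at the origin on the work surface. World frame = base frame: x ahead of the robot, y to its left, z up, the work surface at z = 0. Lengths are in m, angles in rad, forces in N, time in s.
With the tool pointing down it reaches from about 0.35 to 0.85 m from the base axis. Payload 8.1 kg.
Tool frame: the origin (TCP) lies between the finger pads; the fingertips stand 14 mm ahead of it and the grasp point (between the pads) lies 5 mm behind it (ctrl.tip_reach is the distance from the TCP to the fingertips, in m); z points along the fingers, x is the direction in which the jaws open and shut, and the axes are right-handed (so a half turn about z gives the same grasp; the last joint's range is limited). The gripper opens to 85 mm and grips with 20 to 120 N. Pads are 22 mm wide; open, the fingers measure 114 mm over their backs; the gripper's body (76 mm by 85 mm) begins 54 mm behind the grasp point. The pads swing forward as they close: fully open they stand 13 mm farther back than shut.
Start: joints at [1.13, 0.13, 1.488, -0, 1.523, -0.085], TCP at [0.209, 0.562, 0.245] pointing down, gripper open.
Joint ranges: [-2.96, 2.96], [-0.89, 2.26], [0.02, 2.5], [-1.34, 4.48], [0, 2.73], [-2.66, 2.66]. Speed limits (rad/s): [2.39, 2.39, 2.79, 3.14, 3.14, 3.14].

## Interface

Orientations are given as [roll, pitch, yaw] about the fixed x, y, z axes, in that order (R = Rz(yaw) Ry(pitch) Rx(roll)).
In Python, from rig import readout, optics, job, ctrl gives the robot as it stands.
- The arm moves only by the tool send_rows, never from a script. Its arguments are lists of equal length, an entry for each row: "gripper": the finger opening in mm, from 0 to 85.4; "travel": the shift along the tool's x, y, z in units of 30 mm (1.0 is 30 mm), a list of three; "twist": the turn, a rotation vector about the tool's x, y, z in degrees, a list of three. A call has 1 to 12 rows; each row is the pose to reach, as a shift and turn from the pose measured when the call began, along the tool's axes at that moment; what a row does not reach only later rows make up. A row lasts 1/8 s, in which the tool goes at most 62.5 mm and 10.7 degrees, less where a joint would pass 70% of its speed; a pose out of reach is approached as far as the arm can. A call with a gripper value outside its range is refused whole. The fingers move at their own pace and stop on an object; "newtons" is the grip in N (left out, the last holds). Time passes only in rows, so rows that repeat a pose let the fingers close. It gives the time, the measured TCP pose, the force and the opening at its end, in the units of the state.
- readout.state(): the state, without advancing time (a new reading comes with each control period).
- optics.grab_frame(name): name is "scene" or "top" or "wrist"; returns a dict with "pixels" (400x640x3 uint8, blue, green, red), "fx", "fy", "cx", "cy" (pixels), "R" (3x3) and "t" (3): a world point X has camera coordinates R X + t; the wrist camera has in their place "hand_eye" (4x4, takes a point from camera to tool coordinates, whose origin is the TCP and whose axes are the tool frame's). Camera axes: x right, y down, z forward; pixel columns grow to the right and rows downward; lengths in m; the calibration is good to about 2 mm. A picture is of the moment at which its call begins: read the wrist's pose just before it. There is no depth.
- job.close_job(): hands the job in, once; it reports no verdict.
The state is a dict: "clock": time; "joints": joint angles; "joint_vel": joint speeds; "joint_efforts": joint torques, N m; "eef_pos": TCP position; "tcp_rot": TCP orientation; "wrist_force": force on the tool from outside, world axes, zero at the start; "ft_torque": the same for the moment, N m; "gripper_width": finger opening in m.
Only numpy, scipy, OpenCV 4.12 (cv2) and the standard library are available. Lean on these libraries where they do the work, as an engineer would, in place of code of your own. Each camera call takes 0.05 s, during which the arm holds its last target. There are 200 camera calls.

## Task

The marking punch (the flat-topped block) stands tightly packed among slotted blocks in the tray: nudge it lengthwise, still standing on the tray, at least half its length out of the pack to make finger room, then grasp it. Press its foot squarely on the middle of the bearing cap's raised pad, long sides parallel, so that the sprung cap sinks about half its travel (never to the stop) for a good second, with only the punch touching it, and lift it straight off without sliding. Stand the punch back upright in the tray and let go, leaving both slotted blocks standing in the tray and the piston, mallet and screwdriver where they are.

Things in the scene. Friction and masses are not known exactly. Their poses are not given: they have to be found in the camera images.
- punch: Marking punch: plain steel-grey block 120 long (its x) x 40 wide (y) x 60 mm high in all, flat top with a thin dark disc of 28 mm in its middle, 0.4 to 0.8 kg. Below its middle is a foot, 66 x 26 mm and 8 mm high, on which it stands; the body's underside is 8 mm up. Origin: centre of the foot's underside, z up. It may be in any of the three places of the row. Grip it across its width near the middle of its length.
- block_a: Slotted steel-grey block, 120 long (x) x 40 wide (y) x 60 mm high, with a slot 20 mm wide and 20 mm deep along its top; loose, about 0.6 kg. Origin: centre of its underside, z up. It stands in the tray with the punch and the other slotted block: three long sides face to face with gaps of 1.5 mm, ends level within 12 mm.
- block_b: The second slotted block, same as the first.
- tray: Fixed grey-painted tray, 360 long (x) x 136 mm wide (y), floor 4 mm thick, side rails 4 mm thick and 14 mm high along both long sides, both ends open (no wall). Origin: centre of its underside, z up. The row of blocks stands about its middle with all long sides along x, so there is free floor at both ends, and a block can be pushed lengthwise either way.
- stand: Fixed marking stand: base 180 (x) x 90 mm (y), with the bearing cap on springs on it: a flat metal bar 160 (x) x 56 mm (y). Origin: centre of the base's underside, z up.
- mark (a point): Centre of the top face of the cap's raised pad, a bright aluminium rectangle 80 (x, along the stand's x) x 36 mm (y), standing 6 mm above the rest of the cap and 3 mm above the two round bolt bosses; 68 mm above the bench when the cap is up. It moves down with the cap.
- plate (a joint): How far the sprung cap has sunk, m: 0 up, 0.010 at its stop. It starts to sink at about 1.5 N and takes 2 N more per mm (about 11.5 N at half travel); it springs back up when released.
- piston: Bystander: aluminium piston, 68 mm across, 58 mm high, upright. Origin: centre of its underside.
- mallet: Bystander: mallet 280 mm long, lying on the bench. Origin: underside, near its middle.
- driver: Bystander: screwdriver 200 mm long, lying on the bench. Origin: underside, near its middle.

How it is judged:
By the outcome, as a careful person would: the job done as asked, in the order asked, and still so for the second after the job is handed in, with the robot touching nothing.
It also fails if it takes over 70 s, if anything falls off the work surface, if the arm or the gripper's body presses on something with over 40 N, if the wrist force passes 120 N, or if a joint passes its speed limit or range.

## Working session

There is one attempt and no reset: what is moved stays moved. The work goes in short steps, Python scripts to look and compute and a tool call to move; the robot and the scene stay as the last step left them, time stands still between calls to the robot, and variables do not carry over. Pictures are saved under pics/ and viewed, about 8 in all and at most 12, crops included, and the job is handed in when it is done.

Besides the shell and the picture viewer there is one more tool, called in YAML: its name, and indented under it one key for each argument. send_rows: Moves the arm, as the interface text tells. Its arguments: {"type":"object","properties":{"gripper":{"type":"array"},"travel":{"type":"array"},"twist":{"type":"array"},"newtons":{"type":"number"}},"required":["gripper","travel","twist"]}

```bash
mkdir -p pics; ls; cat > h.py <<'E'
import numpy as np, cv2
from rig import readout, optics, job, ctrl
from scipy.spatial.transform import Rotation as Ro
def grab(n,name=None):
    f=optics.grab_frame(n)
    if name: cv2.imwrite('pics/'+name+'.png',f['pixels'])
    return f
def tool():
    s=readout.state(); R=Ro.from_euler('xyz',s['tcp_rot']).as_matrix(); return s,R,np.array(s['eef_pos'])
def cam(f):
    if 'R' in f: R=np.array(f['R']);t=np.array(f['t']);return R.T,-R.T@t
    s,R,p=tool();H=np.array(f['hand_eye']);return R@H[:3,:3],R@H[:3,3]+p
def ray(f,uv,z,c=None):
    Rc,o=c or cam(f); uv=np.atleast_2d(uv).astype(float)
    d=np.c_[(uv[:,0]-f['cx'])/f['fx'],(uv[:,1]-f['cy'])/f['fy'],np.ones(len(uv))]@Rc.T
    return o+d*((z-o[2])/d[:,2])[:,None]
def proj(f,X,c=None):
    Rc,o=c or cam(f); q=(np.atleast_2d(X)-o)@Rc
    return np.c_[f['fx']*q[:,0]/q[:,2]+f['cx'],f['fy']*q[:,1]/q[:,2]+f['cy']]
E
python3 - <<'E'
from h import *
print(readout.state(),ctrl.tip_reach)
for n in('top','scene'):
    f=grab(n,n+'0');print(n,f['fx'],f['cx'],f['cy'],cam(f))
E
```

```text
pics
{'clock': 0.0, 'joints': array([ 1.12958007e+00,  1.31127759e-01,  1.48927687e+00, -9.47667025e-06,
        1.52299030e+00, -8.53499618e-02]), 'joint_vel': array([-1.34020035e-03,  8.34495932e-05,  8.93579880e-04, -5.58794930e-04,
        4.93847045e-04, -1.68161070e-03]), 'joint_efforts': array([ 3.14494682e-04, -5.69401360e+01, -5.00551558e+01, -2.08634219e-04,
        1.47506007e-02,  7.64802826e-05]), 'eef_pos': array([0.20877402, 0.56195502, 0.24426568]), 'tcp_rot': array([-3.14144845e+00,  1.79652828e-03,  1.21493062e+00]), 'wrist_force': array([ 0.59626633, -0.15213305, -0.62092939]), 'ft_torque': array([ 0.02282953, -0.01814   ,  0.01927913]), 'gripper_width': 0.08544589727726987} 0.014
top 417.779684343951 316.5182311632475 195.51200210304737 (array([[-0.02240562, -0.99516639,  0.09561301],
       [-0.99969283,  0.0212882 , -0.01269117],
       [ 0.0105944 , -0.09586799, -0.99533767]]), array([ 0.54092393, -0.03388865,  0.98745887]))
scene 388.7655048444809 313.0689262786311 200.96936847463124 (array([[ 0.23712634,  0.78381947, -0.57393217],
       [ 0.97133262, -0.20154121,  0.12607173],
       [-0.01685351, -0.58737397, -0.80914015]]), array([ 1.15157398, -0.14852663,  0.78211498]))
```

View pics/top0.png

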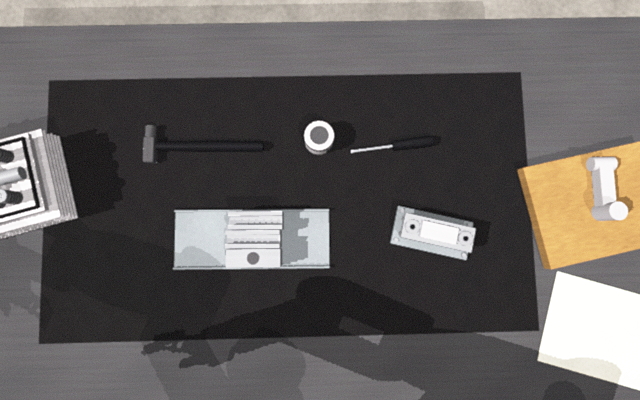

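View pics/scene0.png

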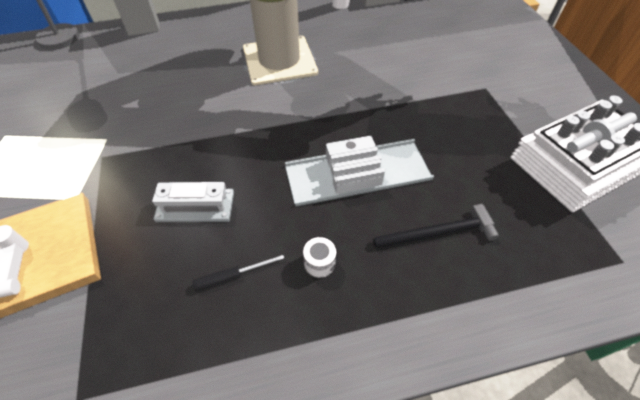

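The punch is the near-robot block of the row: its dark disc is at (253,258) in the top view. The tray spans about (174–330, 209–269), and the stand's pad is at about (440,233), turned roughly 10°. The mallet, piston and driver are on the far side. Next I'll measure.

```bash
python3 - <<'E'
from h import *
f=grab('top'); g=cv2.cvtColor(f['pixels'],cv2.COLOR_BGR2GRAY)
def blobs(x0,x1,y0,y1,lo,hi,z,amin):
    m=cv2.inRange(g[y0:y1,x0:x1],lo,hi)
    for c in cv2.findContours(m,cv2.RETR_LIST,cv2.CHAIN_APPROX_NONE)[0]:
        if cv2.contourArea(c)<amin: continue
        r=cv2.minAreaRect(c); b=cv2.boxPoints(r)+[x0,y0]; P=ray(f,b,z)
        e=P[1]-P[0],P[2]-P[1]; L=max(e,key=np.linalg.norm)
        print(lo,hi,np.round(r[0]+np.array([x0,y0]),1),P.mean(0).round(4),[np.linalg.norm(q).round(4) for q in e],np.degrees(np.arctan2(L[1],L[0])).round(1))
print(g[258,165:340:4]); print(g[205:275,240])
print('disc');blobs(236,272,250,266,0,150,.064,30)
print('pad');blobs(385,480,200,265,235,255,.068,100); blobs(385,480,200,265,225,255,.068,100)
print('tray');blobs(150,350,195,285,110,255,.009,2000)
print('stand');blobs(380,485,195,270,90,255,.03,2000)
w=grab('wrist','w0');print(w['fx'],w['hand_eye'])
E
```

```text
[ 34  40  51 189 183 186 187 186 191 185 187 190 187 212 211 221 235 236
 236 236 240 117 121 120 239 235 236 236 236  87 151 151 151 148 144 197
 218 216 218 216 214 117  49  42]
[ 41  42  34  44  92 175 191 220 230 229 219 202 221 228 229 215 210 203
 144 160 228 234 233 223 164 191 229 232 230 230 228 228 231 233 221 210
 167 127 144 229 233 236 224 151 184 235 235 237 234 234 233 237 236 237
 235 233 236 237 236 233 237 234 221 199 101  39  49  47  50  48]
disc
0 150 [252.6 257.7] [0.4961 0.0971 0.064 ] [np.float64(0.0242), np.float64(0.0234)] -64.7
pad
235 255 [439.  232.6] [ 0.5416 -0.313   0.068 ] [np.float64(0.0376), np.float64(0.0801)] -103.8
225 255 [418.6 224.9] [ 0.5594 -0.2688  0.068 ] [np.float64(0.0281), np.float64(0.0468)] -152.9
225 255 [438.  232.3] [ 0.5423 -0.3108  0.068 ] [np.float64(0.0524), np.float64(0.1567)] -103.9
tray
110 255 [250.9 239.1] [0.5368 0.1082 0.009 ] [np.float64(0.365), np.float64(0.1378)] -90.8
stand
90 255 [433.2 233.1] [ 0.5409 -0.3112  0.03  ] [np.float64(0.0899), np.float64(0.1896)] -104.1
329.5490453324115 [[ 9.99999096e-01  4.23547513e-04  1.27581225e-03 -3.62412081e-04]
 [-7.51824862e-04  9.62971921e-01  2.69600656e-01 -6.80588557e-02]
 [-1.11438269e-03 -2.69601372e-01  9.62971370e-01 -1.28675622e-01]
 [ 0.00000000e+00  0.00000000e+00  0.00000000e+00  1.00000000e+00]]
```

```bash
cat >> h.py <<'E'
def plan(p,yaw,tilt0=np.pi):
    s,R,p0=tool(); T=Ro.from_euler('xyz',[np.pi,0,yaw]).as_matrix()
    print('travel',np.round(R.T@(np.array(p)-p0)/.03,3),'twist',np.round(np.degrees(Ro.from_matrix(R.T@T).as_rotvec()),2))
E
python3 -c "
from h import *
plan([.51,.08,.2],np.radians(-.8))"
```

```text
travel [-11.565  15.008   1.5  ] twist [4.000e-02 7.000e-02 7.041e+01]
```

send_rows:
  gripper: [0,0,0,0,0,0,0,0,0,0,0,0]
  travel:
    - [-11.565,15.008,1.5]
    - [-11.565,15.008,1.5]
    - [-11.565,15.008,1.5]
    - [-11.565,15.008,1.5]
    - [-11.565,15.008,1.5]
    - [-11.565,15.008,1.5]
    - [-11.565,15.008,1.5]
    - [-11.565,15.008,1.5]
    - [-11.565,15.008,1.5]
    - [-11.565,15.008,1.5]
    - [-11.565,15.008,1.5]
    - [-11.565,15.008,1.5]
  twist:
    - [0.04,0.07,70.4]
    - [0.04,0.07,70.4]
    - [0.04,0.07,70.4]
    - [0.04,0.07,70.4]
    - [0.04,0.07,70.4]
    - [0.04,0.07,70.4]
    - [0.04,0.07,70.4]
    - [0.04,0.07,70.4]
    - [0.04,0.07,70.4]
    - [0.04,0.07,70.4]
    - [0.04,0.07,70.4]
    - [0.04,0.07,70.4]

```text
clock: 1.7
eef_pos: [0.5095, 0.0813, 0.2]
tcp_rot: [-3.141, 0.0, -0.012]
wrist_force: [-0.5, 0.5, 0.0]
gripper_width: 0.0001
```

```bash
python3 -c "
from h import *
f=grab('wrist','w1');print(readout.state())
"
```

```text
{'clock': 1.75, 'joints': array([ 5.87303859e-02, -7.26307132e-02,  1.77801721e+00,  4.74376290e-04,
        1.43607276e+00,  7.04979705e-02]), 'joint_vel': array([ 0.00267269, -0.00293722,  0.00045062, -0.00267374, -0.0022141 ,
       -0.00342543]), 'joint_efforts': array([-6.12628777e-01, -4.51144230e+01, -4.91948605e+01, -3.54334584e-02,
       -6.26460518e-03,  1.08567212e-02]), 'eef_pos': array([0.5094918 , 0.08141072, 0.20012648]), 'tcp_rot': array([-3.14111434e+00, -9.99422381e-05, -1.18312937e-02]), 'wrist_force': array([-0.18647234, -0.36798859,  0.84650491]), 'ft_torque': array([0.00909456, 0.00635906, 0.00501416]), 'gripper_width': -6.553828061677519e-05}
```

View pics/w1.png

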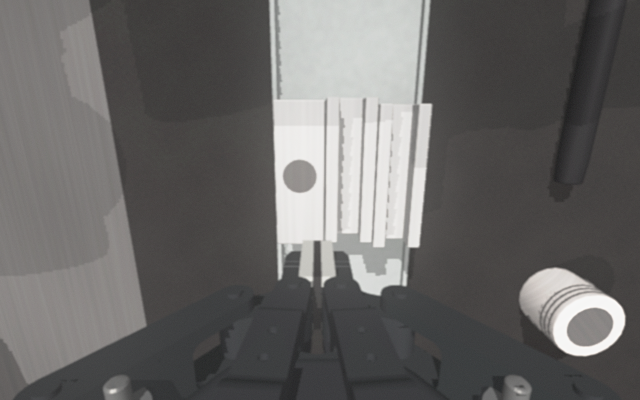

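The wrist view shows the punch's flat top, with corners at about (275,100), (323,100), (325,242) and (278,242), and its disc at (299,176). The slotted blocks are to the right, reaching from row 97 to about 247. There is free tray floor at the top (+y).

```bash
python3 - <<'E'
from h import *
f=grab('wrist'); g=cv2.cvtColor(f['pixels'],cv2.COLOR_BGR2GRAY)
m=cv2.inRange(g[160:193,283:317],0,160)
c=max(cv2.findContours(m,cv2.RETR_EXTERNAL,cv2.CHAIN_APPROX_NONE)[0],key=cv2.contourArea)
(u,v),r=cv2.minEnclosingCircle(c); M=cv2.moments(c)
print('disc',ray(f,[283+M['m10']/M['m00'],160+M['m01']/M['m00']],.064),r)
print('corners',ray(f,[[275,100],[323,100],[325,242],[278,242]],.064).round(4))
for col in (290,310,332,370,386,425): print(col,g[88:110,col],g[232:256,col])
print('rows',g[130,268:335]);print(g[215,268:335])
E
```

```text
disc [[0.49565008 0.09645653 0.064     ]] 15.98471450805664
corners [[0.4785 0.156  0.064 ]
 [0.5154 0.1556 0.064 ]
 [0.5165 0.0381 0.064 ]
 [0.4758 0.0386 0.064 ]]
290 [205 204 204 202 203 202 203 204 204 201 198 207 222 224 220 219 220 219
 220 220 218 220] [233 232 232 232 233 233 232 232 233 232 228 217 214 218 220 219 219 220
 213 179 135  95  82  79]
310 [206 207 207 206 207 207 207 208 207 207 208 217 227 226 223 223 222 223
 224 223 223 223] [231 231 231 231 231 231 231 227 215 204 201 201 200 201 200 201 201 201
 201 201 199 200 200 199]
332 [209 210 208 209 210 210 210 208 210 213 218 218 218 217 217 217 217 218
 217 217 218 218] [233 233 233 233 233 232 233 232 230 222 196 180 181 184 185 188 188 189
 186 181 187 188 191 190]
370 [210 209 209 208 208 208 208 207 203 204 216 220 218 217 217 218 218 217
 217 217 217 217] [231 231 230 229 228 228 226 226 227 221 181 162 164 163 164 164 162 163
 163 163 164 165 164 162]
386 [209 207 207 208 207 208 208 208 208 207 208 206 205 203 205 208 216 217
 216 216 216 216] [219 219 217 216 213 213 189 165 160 160 160 162 161 159 161 160 159 161
 163 163 164 162 161 160]
425 [ 75  76  77  77  78  78  76  77  76  77  78  78  77  76  80 121 178 211
 216 215 214 214] [85 84 83 83 83 81 81 82 83 82 81 82 82 81 83 82 80 82 80 81 78 80 79 79]
rows [ 85  86  86  84  95 145 211 234 236 236 235 236 235 235 234 235 235 236
 236 237 237 236 236 235 236 236 236 237 237 236 236 236 237 238 238 239
 238 237 237 235 235 236 236 237 236 236 235 236 236 237 236 236 236 238
 237 224 176 146 183 226 234 235 233 233 232 232 233]
[ 83  85  83  84  86  86  85 107 159 211 228 230 230 231 232 232 231 230
 230 232 234 235 235 233 232 232 232 233 234 234 235 234 235 234 234 234
 234 233 233 232 233 233 233 232 231 231 232 233 233 234 234 233 234 233
 223 180 145 177 222 233 233 232 232 233 233 234 234]
```

```bash
python3 -c "
from h import *
y=np.radians(-.9)
for p in ([.494,.008,.2],[.494,.008,.044],[.4957,.111,.044]): plan(p,y)"
```

```text
travel [-0.49   2.453  0.006] twist [-0.02 -0.02  0.23]
travel [-0.492  2.455  5.206] twist [-0.02 -0.02  0.23]
travel [-0.475 -0.979  5.207] twist [-0.02 -0.02  0.23]
```

send_rows:
  gripper: [0,0,0,0,0,0,0,0]
  travel:
    - [-0.49,2.455,0]
    - [-0.49,2.455,0]
    - [-0.49,2.455,1.6]
    - [-0.49,2.455,3.2]
    - [-0.49,2.455,4.6]
    - [-0.49,2.455,5.2]
    - [-0.49,2.455,5.2]
    - [-0.49,2.455,5.2]
  twist:
    - [0,0,0.2]
    - [0,0,0.2]
    - [0,0,0.2]
    - [0,0,0.2]
    - [0,0,0.2]
    - [0,0,0.2]
    - [0,0,0.2]
    - [0,0,0.2]

```text
clock: 2.8
eef_pos: [0.4956, 0.0082, 0.0461]
tcp_rot: [-3.141, -0.003, -0.015]
wrist_force: [0.2, 0.5, -0.0]
gripper_width: -0.0002
```

```bash
python3 -c "
from h import *
y=np.radians(-.9)
print(readout.state()['wrist_force'])
plan([.4957,.111,.044],y)"
```

```text
[ 0.18762172  0.48330985 -0.03445421]
travel [-0.049 -3.427  0.072] twist [-0.01 -0.19  0.06]
```

send_rows:
  gripper: [0,0,0,0,0,0,0,0,0,0,0,0]
  travel:
    - [-0.04,-0.35,0.05]
    - [-0.04,-0.7,0.05]
    - [-0.04,-1.0,0.05]
    - [-0.04,-1.3,0.05]
    - [-0.04,-1.6,0.05]
    - [-0.04,-1.9,0.05]
    - [-0.04,-2.2,0.05]
    - [-0.04,-2.5,0.05]
    - [-0.04,-2.8,0.05]
    - [-0.04,-3.1,0.05]
    - [-0.04,-3.43,0.05]
    - [-0.04,-3.43,0.05]
  twist:
    - [0,0,0]
    - [0,0,0]
    - [0,0,0]
    - [0,0,0]
    - [0,0,0]
    - [0,0,0]
    - [0,0,0]
    - [0,0,0]
    - [0,0,0]
    - [0,0,0]
    - [0,0,0]
    - [0,0,0]

```text
clock: 4.3
eef_pos: [0.4962, 0.1121, 0.0452]
tcp_rot: [-3.141, -0.004, -0.014]
wrist_force: [-0.4, -1.0, -0.6]
gripper_width: 0.0002
```

send_rows:
  gripper: [0,0,0,0,40,40,40]
  travel:
    - [0,0.3,0]
    - [0,0.3,-0.2]
    - [0,0.3,-2]
    - [0,0.3,-4]
    - [0,-0.5,-5]
    - [0,-1.2,-5]
    - [0,-1.2,-5]
  twist:
    - [0,0,0]
    - [0,0,0]
    - [0,0,0]
    - [0,0,0]
    - [0,0,0]
    - [0,0,0]
    - [0,0,0]

```text
clock: 5.18
eef_pos: [0.4962, 0.1488, 0.196]
tcp_rot: [-3.14, -0.005, -0.012]
wrist_force: [-0.2, -0.3, -1.0]
gripper_width: 0.0401
```

```bash
python3 -c "
from h import *
f=grab('wrist','w2');print(readout.state()['eef_pos'])
g=cv2.cvtColor(f['pixels'],cv2.COLOR_BGR2GRAY)
c=proj(f,[.497,.182,.064])[0];print(c)
u,v=c.astype(int)
m=cv2.inRange(g[v-22:v+22,u-20:u+20],0,160)
c=max(cv2.findContours(m,cv2.RETR_EXTERNAL,cv2.CHAIN_APPROX_NONE)[0],key=cv2.contourArea);M=cv2.moments(c)
print(ray(f,[u-20+M['m10']/M['m00'],v-22+M['m01']/M['m00']],.064),cv2.minEnclosingCircle(c))
"
```

```text
[0.49588873 0.14801136 0.19527179]
[316.72976306 153.3093648 ]
[[0.4957426  0.18260471 0.064     ]] ((19.261829376220703, 21.5599365234375), 16.878223419189453)
```

View pics/w2.png

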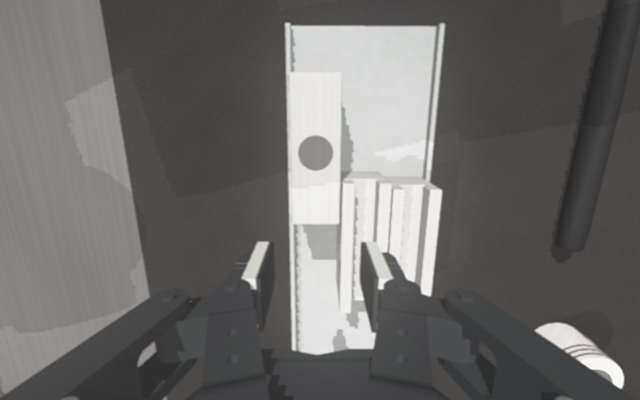

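```bash
python3 - <<'E'
from h import *
f=grab('wrist');g=cv2.cvtColor(f['pixels'],cv2.COLOR_BGR2GRAY).astype(float)
P=[]
for v in list(range(80,125,3))+list(range(185,215,3)):
    d=np.diff(g[v,325:360]); P.append([325+np.argmin(d)+.5,v])
X=ray(f,P,.064);k=np.polyfit(X[:,1],X[:,0],1);print('right edge dx/dy deg',np.degrees(k[0]),np.polyval(k,.1826),np.std(X[:,0]-np.polyval(k,X[:,1])))
E
python3 -c "
from h import *
plan([.4957,.1826,.196],np.radians(-.9)); plan([.4957,.1826,.040],np.radians(-.9))"
```

```text
right edge dx/dy deg 0.6004029577369527 0.5155174592533944 0.00022296562752430695
travel [-0.016 -1.167 -0.039] twist [-0.01 -0.18  0.13]
travel [-0.033 -1.166  5.161] twist [-0.01 -0.18  0.13]
```

send_rows:
  gripper: [62,62,62,62,62,62,62,62,62]
  travel:
    - [0,-1.167,0]
    - [0,-1.167,0]
    - [-0.02,-1.167,1.6]
    - [-0.02,-1.167,3.2]
    - [-0.03,-1.167,4.4]
    - [-0.03,-1.167,4.9]
    - [-0.03,-1.167,5.2]
    - [-0.03,-1.167,5.2]
    - [-0.03,-1.167,5.2]
  twist:
    - [0,-0.2,0]
    - [0,-0.2,0]
    - [0,-0.2,0]
    - [0,-0.2,0]
    - [0,-0.2,0]
    - [0,-0.2,0]
    - [0,-0.2,0]
    - [0,-0.2,0]
    - [0,-0.2,0]

```text
clock: 6.4
eef_pos: [0.497, 0.1829, 0.0404]
tcp_rot: [-3.141, -0.002, -0.013]
wrist_force: [-0.3, -0.6, -0.2]
gripper_width: 0.0615
```

```bash
python3 -c "
from h import *
print(readout.state()['wrist_force'],readout.state()['tcp_rot'])
plan([.4957,.1826,.040],np.radians(-.6))"
```

```text
[-0.34193079 -0.58110942 -0.24177059] [-3.14072300e+00 -2.14591235e-03 -1.33902352e-02]
travel [-0.043  0.01   0.012] twist [-0.05 -0.12 -0.17]
```

send_rows:
  gripper: [62,30,30,30,30,30,30]
  travel:
    - [-0.04,0,0]
    - [-0.04,0,0]
    - [-0.04,0,0]
    - [-0.04,0,0]
    - [-0.04,0,0]
    - [-0.04,0,0]
    - [-0.04,0,0]
  twist:
    - [0,0,0]
    - [0,0,0]
    - [0,0,0]
    - [0,0,0]
    - [0,0,0]
    - [0,0,0]
    - [0,0,0]
  newtons: 80

```text
clock: 7.28
eef_pos: [0.4963, 0.1831, 0.0413]
tcp_rot: [-3.14, -0.003, -0.013]
wrist_force: [-2.1, 0.4, 5.6]
gripper_width: 0.0392
```

send_rows:
  gripper: [30,30,30,30,30,30]
  travel:
    - [0,0,-0.3]
    - [0,0,-1]
    - [0,0,-2.5]
    - [0,0,-4.2]
    - [0,0,-5]
    - [0,0,-5]
  twist:
    - [0,0,0]
    - [0,0,0]
    - [0,0,0]
    - [0,0,0]
    - [0,0,0]
    - [0,0,0]

```text
clock: 8.02
eef_pos: [0.4969, 0.1833, 0.1934]
tcp_rot: [-3.139, -0.007, -0.013]
wrist_force: [0.6, -0.4, -6.8]
gripper_width: 0.0393
```

```bash
python3 - <<'E'
from h import *
s,R,p=tool();print(s['wrist_force'],s['ft_torque'],s['tcp_rot'],p)
f=grab('wrist','w3')
# where the punch top corners should be if held as at the grasp (top 0.0227 above tcp, centred)
C=[[a,b,-(0.064-.0413)] for a in(-.02,.02) for b in(-.06,.06)]
print(proj(f,np.array(C)@R.T+p).round(1))
plan([.5416,-.311,.19],np.radians(-13.9))
E
```

```text
[ 0.63559999 -0.39284236 -6.80071519] [-0.0027115  -0.0018104   0.02539328] [-3.13939429 -0.00679206 -0.01320634] [0.49686663 0.18325139 0.19335882]
[[255.1 134. ]
 [269.7 433.6]
 [384.5 134.1]
 [368.  434. ]]
travel [ 1.748 16.443  0.021] twist [-0.09 -0.18 13.14]
```

View pics/w3.png

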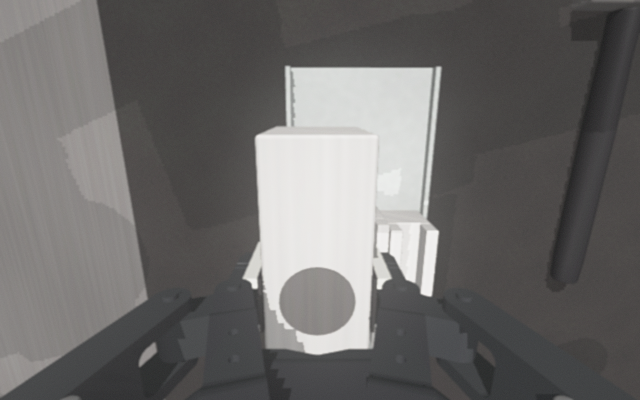

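```bash
python3 - <<'E'
from h import *
s,R,p=tool()
f=optics.grab_frame('wrist');g=cv2.cvtColor(f['pixels'],cv2.COLOR_BGR2GRAY)
th=np.linspace(0,2*np.pi,60)
D=np.c_[.014*np.cos(th),.014*np.sin(th),0*th-.0227];q=proj(f,D@R.T+p);print('pred',q.min(0),q.max(0))
m=cv2.inRange(g[255:345,272:362],80,150);c=max(cv2.findContours(m,cv2.RETR_EXTERNAL,cv2.CHAIN_APPROX_NONE)[0],key=cv2.contourArea)
h=cv2.boundingRect(c);print('disc',272+h[0],255+h[1],272+h[0]+h[2],255+h[1]+h[3])
for v in(150,200,240): print(v,g[v,250:275],g[v,365:390])
print(g[120:145,317])
E
```

```text
pred [279.52393085 268.1597607 ] [357.14737311 336.41767697]
disc 280 268 355 335
150 [ 83  83  83  83  95 140 189 218 224 228 229 229 229 228 229 230 229 230
 230 229 230 230 230 230 230] [230 230 231 230 230 229 230 232 232 232 230 223 215 206 213 220 222 223
 222 222 222 223 222 223 223]
200 [ 85  86  87  87  87  86  89 126 182 216 223 228 230 230 230 230 229 229
 230 230 230 230 231 231 231] [232 231 230 231 231 232 232 232 228 220 214 216 218 219 219 219 220 220
 219 221 220 220 220 220 219]
240 [ 90  90  91  94  93  94  93  92  98 132 182 216 224 227 229 230 229 229
 230 229 230 230 230 232 231] [231 231 231 232 233 232 229 222 220 220 196 163 154 173 218 237 241 240
 239 238 238 238 239 239 240]
[216 216 215 217 218 216 211 202 200 199 201 201 201 203 215 230 236 236
 234 232 231 231 231 231 232]
```

```bash
python3 - <<'E'
from h import *
s,R,p=tool()
f=optics.grab_frame('wrist');g=cv2.cvtColor(f['pixels'],cv2.COLOR_BGR2GRAY)
for t in (-2,0,2,4,6):   # tilt of punch about tool x at foot-level grasp, deg (+ : camera end goes down)
    Q=Ro.from_euler('x',-t,degrees=True).as_matrix()
    C=np.array([[a,-.06,b] for b in(-.0227,.0293) for a in(-.02,.02)])@Q.T
    print(t,proj(f,C@R.T+p).round(1).tolist())
for c in (280,300,340,360): print(g[118:140,c])
for v in (129,132): print(v,g[v,250:290],g[v,345:385])
E
```

```text
-2 [[252.7, 137.5], [382.4, 137.6], [273.9, 123.8], [361.1, 123.9]]
0 [[253.8, 134.3], [381.3, 134.4], [274.5, 125.8], [360.4, 125.9]]
2 [[254.9, 131.4], [380.2, 131.5], [275.2, 127.9], [359.8, 128.0]]
4 [[256.0, 128.8], [379.1, 128.9], [275.8, 130.1], [359.2, 130.1]]
6 [[257.1, 126.5], [378.0, 126.6], [276.3, 132.3], [358.6, 132.4]]
[ 86  86  86  87  87  86  86 104 150 185 197 197 198 197 198 199 211 228
 235 234 231 228]
[214 214 214 213 214 214 214 213 206 199 197 198 199 199 199 201 213 227
 234 234 232 229]
[216 216 217 217 217 217 216 215 209 200 198 200 199 200 200 202 215 230
 236 235 232 230]
[216 218 216 217 217 217 219 219 218 215 208 199 198 198 200 201 215 229
 236 235 233 231]
129 [ 80  80  82  80  81  84  83  82  82  83  81  82  84  83  82  82  89 106
 124 141 160 177 187 192 198 198 198 198 197 199 197 199 196 198 198 198
 197 198 198 198] [199 199 198 197 200 198 198 199 198 199 198 199 199 198 198 199 205 208
 208 209 215 217 219 221 220 221 220 220 219 219 218 219 219 218 218 219
 219 220 221 220]
132 [ 81  80  80  81  81  82  81  80  81  88  99 115 135 151 168 182 193 196
 197 195 196 196 196 195 196 197 197 197 197 197 198 198 198 198 197 196
 198 198 198 197] [203 201 200 202 201 202 201 201 201 200 199 201 202 199 201 200 200 200
 200 199 200 200 200 205 207 209 209 213 217 218 219 219 219 219 219 219
 219 221 219 221]
```

The held punch appears where predicted: disc at (317,302), end face level with its top edge at row 134 and bottom edge at row 126. So it hangs upright and centred in the jaws. Next I'll look at the pad from beyond it.

```bash
python3 -c "
from h import *
plan([.515,-.42,.28],np.radians(-13.9))"
```

```text
travel [ 0.951 20.075 -3.042] twist [-0.    0.04 13.14]
```

send_rows:
  gripper: [30,30,30,30,30,30,30,30,30,30,30,30]
  travel:
    - [0.1,1,-1]
    - [0.2,2.5,-2]
    - [0.2,4.2,-3]
    - [0.3,6,-3.03]
    - [0.4,8,-3.03]
    - [0.5,10,-3.03]
    - [0.6,12,-3.03]
    - [0.7,14,-3.03]
    - [0.8,16,-3.03]
    - [0.9,18,-3.03]
    - [0.95,19.5,-3.03]
    - [0.95,20.08,-3.03]
  twist:
    - [0,0,1]
    - [0,0,2]
    - [0,0,3]
    - [0,0,4]
    - [0,0,5]
    - [0,0,6]
    - [0,0,8]
    - [0,0,9]
    - [0,0,10]
    - [0,0,11]
    - [0,0,12]
    - [0,0,13.14]

```text
clock: 9.68
eef_pos: [0.5134, -0.4222, 0.2757]
tcp_rot: [-3.139, 0.005, -0.246]
wrist_force: [1.0, -0.0, -7.4]
gripper_width: 0.039
```

send_rows:
  gripper: [30,30,30]
  travel:
    - [0,0,0]
    - [0,0,0]
    - [0,0,0]
  twist:
    - [0,0,0]
    - [0,0,0]
    - [0,0,0]

```text
clock: 10.05
eef_pos: [0.5138, -0.4208, 0.2756]
tcp_rot: [-3.139, 0.006, -0.244]
wrist_force: [0.4, 0.5, -7.8]
gripper_width: 0.0392
```

```bash
python3 - <<'E'
from h import *
s,R,p=tool();print(p,s['tcp_rot'],s['gripper_width'])
f=grab('wrist','w4');print(proj(f,[.5416,-.313,.068]))
E
```

```text
[ 0.51378018 -0.42077374  0.27556869] [-3.13892667  0.00574688 -0.24418287] 0.039248653522938846
[[318.6320092   61.43325612]]
```

View pics/w4.png

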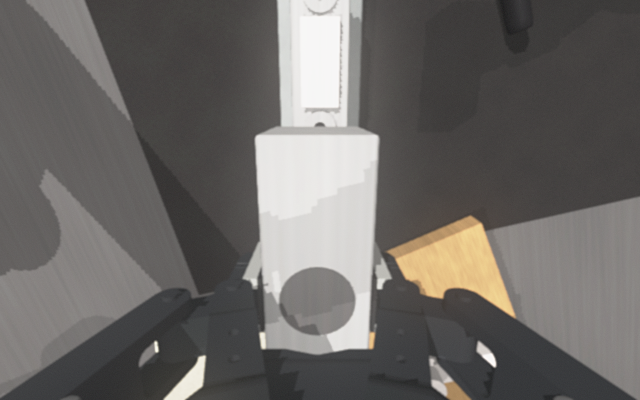

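The pad is fully visible, at about (301–339, 16–107), with the bosses above and below it. It is nearly parallel with the held punch. I'll measure it precisely.

```bash
python3 - <<'E'
from h import *
f=optics.grab_frame('wrist');g=cv2.cvtColor(f['pixels'],cv2.COLOR_BGR2GRAY)
for lo in (225,235,242):
    m=cv2.inRange(g[5:125,280:365],lo,255);c=max(cv2.findContours(m,cv2.RETR_EXTERNAL,cv2.CHAIN_APPROX_NONE)[0],key=cv2.contourArea)
    b=cv2.boxPoints(cv2.minAreaRect(c))+[280,5];P=ray(f,b,.068)
    L=max(P[1]-P[0],P[2]-P[1],key=np.linalg.norm)
    print(lo,P.mean(0).round(4),[np.linalg.norm(P[i+1]-P[i]).round(4) for i in(0,1)],np.degrees(np.arctan(L[1]/L[0])))
print(g[40,295:345]);print(g[85,295:345]);print(g[8:24,320],g[100:115,320])
f=optics.grab_frame('top')
s=optics.grab_frame('scene');gs=cv2.cvtColor(s['pixels'],cv2.COLOR_BGR2GRAY)
u,v=proj(s,[.5416,-.313,.068])[0].astype(int);print('scene pred',u,v)
for lo in(235,245):
    m=cv2.inRange(gs[v-14:v+14,u-35:u+35],lo,255);c=max(cv2.findContours(m,cv2.RETR_EXTERNAL,cv2.CHAIN_APPROX_NONE)[0],key=cv2.contourArea)
    print(ray(s,np.array(cv2.minAreaRect(c)[0])+[u-35,v-14],.068),cv2.minAreaRect(c))
E
```

```text
225 [ 0.5408 -0.3182  0.068 ] [np.float64(0.051), np.float64(0.1057)] 77.43858705445057
235 [ 0.5409 -0.3095  0.068 ] [np.float64(0.0418), np.float64(0.0895)] 78.42299255931464
242 [ 0.5418 -0.3142  0.068 ] [np.float64(0.0349), np.float64(0.0795)] 77.02144548467902
[236 236 235 234 238 244 246 247 247 247 247 246 246 246 246 246 246 246
 246 246 246 246 246 246 246 246 246 246 246 246 247 247 246 246 246 246
 246 246 246 246 246 247 247 246 222 190 208 226 232 234]
[234 234 234 233 234 239 245 246 246 246 246 246 246 246 246 246 246 246
 246 246 246 246 246 246 246 246 246 246 246 246 246 246 246 246 246 246
 246 246 246 246 246 247 247 235 191 181 217 232 235 235]
[233 234 235 227 191 170 170 205 241 247 246 246 246 246 246 246] [246 246 246 246 246 247 246 223 184 172 185 219 231 232 232]
scene pred 187 190
[[ 0.54581261 -0.31385342  0.068     ]] ((35.5, 15.5), (17.0, 67.0), 90.0)
[[ 0.54519798 -0.3103701   0.068     ]] ((37.0, 15.0), (16.0, 64.0), 90.0)
```

```bash
python3 - <<'E'
from h import *
f=optics.grab_frame('wrist');P=ray(f,[[319.1,40],[319.0,85]],.068);d=P[1]-P[0];print(np.degrees(np.arctan(d[1]/d[0])))
P=ray(f,[[319,15.3],[319,107.2]],.068);print(P,np.linalg.norm(P[1]-P[0]),P.mean(0))
plan([.5418,-.3137,.15],np.radians(-13.8))
E
```

```text
75.96454628134302
[[ 0.55137084 -0.27574875  0.068     ]
 [ 0.53186589 -0.35455963  0.068     ]] 0.08118866135627874 [ 0.54161837 -0.31515419  0.068     ]
travel [ 0.056 -3.713  4.213] twist [-0.1   0.28 -0.25]
```

send_rows:
  gripper: [30,30,30,30,30,30,30,30]
  travel:
    - [0.05,-1.2,0.4]
    - [0.05,-2.4,1.2]
    - [0.05,-3.4,2.2]
    - [0.05,-3.7,3.2]
    - [0.05,-3.7,4]
    - [0.05,-3.7,4.2]
    - [0.05,-3.7,4.2]
    - [0.05,-3.7,4.2]
  twist:
    - [-0.1,0.3,0]
    - [-0.1,0.3,0]
    - [-0.1,0.3,0]
    - [-0.1,0.3,0]
    - [-0.1,0.3,0]
    - [-0.1,0.3,0]
    - [-0.1,0.3,0]
    - [-0.1,0.3,0]

```text
clock: 11.3
eef_pos: [0.5423, -0.3149, 0.1523]
tcp_rot: [3.141, -0.003, -0.245]
wrist_force: [-0.5, -0.2, -6.8]
gripper_width: 0.0391
```

```bash
python3 - <<'E'
from h import *
s,R,p=tool();print(p,s['tcp_rot'],s['wrist_force'])
plan([.5417,-.314,.112],np.radians(-14))
E
```

```text
[ 0.5423444  -0.31485402  0.15227355] [ 3.14066252e+00 -3.01727073e-03 -2.45454659e-01] [-0.47780622 -0.24290117 -6.84018854]
travel [-0.032 -0.024  1.342] twist [ 0.05 -0.17 -0.06]
```

send_rows:
  gripper: [30,30,30,30,30,30]
  travel:
    - [-0.03,-0.03,0.4]
    - [-0.03,-0.03,0.8]
    - [-0.03,-0.03,1.1]
    - [-0.03,-0.03,1.3]
    - [-0.03,-0.03,1.34]
    - [-0.03,-0.03,1.34]
  twist:
    - [0,-0.1,0]
    - [0,-0.1,0]
    - [0,-0.1,0]
    - [0,-0.1,0]
    - [0,-0.1,0]
    - [0,-0.1,0]

```text
clock: 12.05
eef_pos: [0.5419, -0.3139, 0.1122]
tcp_rot: [3.141, -0.001, -0.245]
wrist_force: [0.0, -0.3, -6.8]
gripper_width: 0.039
```

```bash
python3 - <<'E'
from h import *
for i in range(5):
  s,R,p=tool();print(p,s['tcp_rot'],s['wrist_force'])
  f=optics.grab_frame('scene')
cv2.imwrite('pics/s5.png',cv2.resize(f['pixels'][130:260,100:290],None,fx=4,fy=4,interpolation=cv2.INTER_CUBIC))
s,R,p=tool();C=np.array([[a,b,.0373] for a in(-.02,.02) for b in(-.06,.06)])
plan([.5417,-.314,.1065],np.radians(-14))
E
```

```text
[ 0.54192008 -0.31389572  0.11221361] [ 3.14058539e+00 -1.47169128e-03 -2.45462714e-01] [ 0.04183778 -0.25254186 -6.77392695]
[ 0.54206054 -0.31401238  0.11251023] [ 3.14040399e+00 -1.92271969e-03 -2.45461318e-01] [-0.05296824 -0.11204171 -6.50240243]
[ 0.54209106 -0.31407705  0.11260243] [ 3.14035266e+00 -2.06852290e-03 -2.45507469e-01] [ 0.18815728  0.46184924 -7.86284342]
[ 0.54213871 -0.31401489  0.11266437] [ 3.14036881e+00 -2.18648291e-03 -2.45459285e-01] [-0.41464437  0.50964487 -6.19478154]
[ 0.54208087 -0.31403195  0.11259894] [ 3.14034712e+00 -2.09188328e-03 -2.45454412e-01] [ 0.07148239 -0.08527513 -7.94339758]
travel [-0.011  0.003  0.201] twist [ 0.07 -0.11 -0.06]
```

View pics/s5.png

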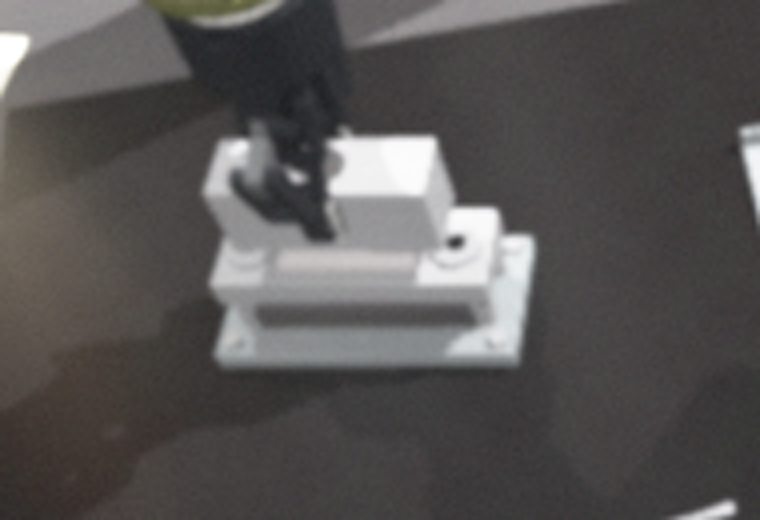

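The punch hovers level and parallel over the cap, with its foot just above the pad and the fingertips well clear. I'll descend in small steps.

send_rows:
  gripper: [30,30,30,30]
  travel:
    - [-0.01,0,0.08]
    - [-0.01,0,0.16]
    - [-0.01,0,0.24]
    - [-0.01,0,0.24]
  twist:
    - [0,-0.1,0]
    - [0,-0.1,0]
    - [0,-0.1,0]
    - [0,-0.1,0]

```text
clock: 12.8
eef_pos: [0.5416, -0.3139, 0.1052]
tcp_rot: [3.14, 0.0, -0.245]
wrist_force: [-1.1, 0.2, -4.2]
gripper_width: 0.0394
```

```bash
cat > mon.py <<'E'
from h import *
a=[]
for i in range(4):
  s,R,p=tool();a.append(np.r_[p,s['wrist_force'],s['ft_torque'],s['tcp_rot']]);optics.grab_frame('scene')
a=np.array(a);a[:,9]%=2*np.pi;print(np.mean(a,0).round(4).reshape(4,3))
E
python3 mon.py
```

```text
[[ 5.4170e-01 -3.1390e-01  1.0540e-01]
 [-1.9180e-01  5.8700e-02 -5.2980e+00]
 [ 7.8800e-02  9.1500e-02  3.7600e-02]
 [ 3.1404e+00 -1.0000e-04 -2.4540e-01]]
```

send_rows:
  gripper: [30,30,30,30,30]
  travel:
    - [0,0,0.04]
    - [0,0,0.08]
    - [0,0,0.12]
    - [0,0,0.14]
    - [0,0,0.14]
  twist:
    - [0,0,0]
    - [0,0,0]
    - [0,0,0]
    - [0,0,0]
    - [0,0,0]

```text
clock: 13.62
eef_pos: [0.5419, -0.314, 0.1016]
tcp_rot: [3.14, -0.001, -0.245]
wrist_force: [-4.0, 1.5, 2.5]
gripper_width: 0.0385
```

```bash
python3 mon.py
```

```text
[[ 5.4190e-01 -3.1410e-01  1.0160e-01]
 [-3.7665e+00  1.8839e+00  2.3994e+00]
 [ 4.1480e-01  5.5700e-01  4.7900e-02]
 [ 3.1402e+00 -6.0000e-04 -2.4550e-01]]
```

send_rows:
  gripper: [30,30,30,30]
  travel:
    - [-0.005,0,0.02]
    - [-0.005,0,0.04]
    - [-0.005,0,0.04]
    - [-0.005,0,0.04]
  twist:
    - [0,0,0]
    - [0,0,0]
    - [0,0,0]
    - [0,0,0]

```text
clock: 14.32
eef_pos: [0.5419, -0.3141, 0.1005]
tcp_rot: [3.14, -0.001, -0.245]
wrist_force: [-4.2, 2.2, 3.7]
gripper_width: 0.0388
```

```bash
python3 mon.py
```

```text
[[ 5.4190e-01 -3.1410e-01  1.0050e-01]
 [-3.3644e+00  1.9235e+00  3.9686e+00]
 [ 4.8670e-01  5.4280e-01  1.9300e-02]
 [ 3.1401e+00 -9.0000e-04 -2.4550e-01]]
```

send_rows:
  gripper: [30,30,30,30,30,30,30,30,30,30,30,30]
  travel:
    - [0,0,0.01]
    - [0,0,0.01]
    - [0,0,0.01]
    - [0,0,0.01]
    - [0,0,0.01]
    - [0,0,0.01]
    - [0,0,0.01]
    - [0,0,0.01]
    - [0,0,0.01]
    - [0,0,0.01]
    - [0,0,0.01]
    - [0,0,0.01]
  twist:
    - [0,0,0]
    - [0,0,0]
    - [0,0,0]
    - [0,0,0]
    - [0,0,0]
    - [0,0,0]
    - [0,0,0]
    - [0,0,0]
    - [0,0,0]
    - [0,0,0]
    - [0,0,0]
    - [0,0,0]

```text
clock: 16.02
eef_pos: [0.5419, -0.3141, 0.1002]
tcp_rot: [3.14, -0.001, -0.245]
wrist_force: [-3.8, 2.8, 4.9]
gripper_width: 0.0391
```

```bash
python3 mon.py
```

```text
[[ 5.4190e-01 -3.1410e-01  1.0010e-01]
 [-3.8583e+00  2.2417e+00  5.0074e+00]
 [ 5.6050e-01  5.7040e-01  5.2000e-03]
 [ 3.1402e+00 -9.0000e-04 -2.4550e-01]]
```

send_rows:
  gripper: [30,30,30,30,30,30,30,30,30,30,30]
  travel:
    - [-0.01,0,0]
    - [-0.01,0,-0.05]
    - [-0.01,0,-0.1]
    - [-0.01,0,-0.16]
    - [-0.01,0,-0.24]
    - [-0.01,0,-0.35]
    - [-0.01,0,-0.7]
    - [-0.01,0,-1.4]
    - [-0.01,0,-2.4]
    - [-0.01,0,-3]
    - [-0.01,0,-3]
  twist:
    - [0,0,0]
    - [0,0,0]
    - [0,0,0]
    - [0,0,0]
    - [0,0,0]
    - [0,0,0]
    - [0,0,0]
    - [0,0,0]
    - [0,0,0]
    - [0,0,0]
    - [0,0,0]

```text
clock: 17.6
eef_pos: [0.5429, -0.3148, 0.1933]
tcp_rot: [3.138, -0.006, -0.245]
wrist_force: [0.1, -0.6, -7.2]
gripper_width: 0.0388
```

```bash
python3 - <<'E'
from h import *
s,R,p=tool();print(p,s['wrist_force'],s['tcp_rot'])
f=optics.grab_frame('wrist');g=cv2.cvtColor(f['pixels'],cv2.COLOR_BGR2GRAY)
for v in(150,240): print(v,g[v,250:265],g[v,370:384])
print(g[120:140,280],g[120:140,340])
for q in ([.4957,.1826,.22],[.4957,.1826,.05]): plan(q,np.radians(-.7))
E
```

```text
[ 0.54285422 -0.31475543  0.19330955] [ 0.13235534 -0.62119921 -7.19900995] [ 3.13833263 -0.00574693 -0.24540395]
150 [ 86  89  89  87 104 155 212 231 234 235 236 235 236 235 235] [234 232 227 223 221 218 208 187 150 107  91  88  88  87]
240 [ 86  87  85  85  90  87  87  86  93 125 178 209 217 219 220] [221 218 203 177 137 102  89  87  87  86  87  87  86  85]
[232 232 231 232 232 228 215 188 181 183 182 183 182 185 200 224 235 236
 236 236] [233 234 234 234 235 231 217 191 178 182 182 183 184 187 205 227 234 235
 235 235]
travel [ -5.517 -15.685  -1.01 ] twist [  0.14  -0.14 -13.36]
travel [ -5.533 -15.697   4.656] twist [  0.14  -0.14 -13.36]
```

send_rows:
  gripper: [30,30,30,30,30,30,30,30,30,30,30,30]
  travel:
    - [-0.3,-1,-0.3]
    - [-0.9,-2.5,-0.6]
    - [-1.4,-4.2,-0.6]
    - [-2,-6,-0.6]
    - [-2.6,-8,-0.6]
    - [-3.2,-9.8,-0.6]
    - [-3.8,-11.6,-0.6]
    - [-4.4,-13.2,-0.6]
    - [-5,-14.6,-0.6]
    - [-5.3,-15.4,-0.6]
    - [-5.5,-15.7,-0.6]
    - [-5.5,-15.7,-0.6]
  twist:
    - [0,-0.1,-1]
    - [0,-0.1,-2]
    - [0,-0.1,-3]
    - [0,-0.1,-4]
    - [0,-0.1,-5]
    - [0,-0.1,-7]
    - [0,-0.1,-8]
    - [0,-0.1,-10]
    - [0,-0.1,-11]
    - [0,-0.1,-12]
    - [0,-0.1,-13.2]
    - [0,-0.1,-13.2]

```text
clock: 19.15
eef_pos: [0.4956, 0.1828, 0.2066]
tcp_rot: [3.138, 0.001, -0.014]
wrist_force: [-0.2, -0.3, -6.6]
gripper_width: 0.0391
```

```bash
python3 - <<'E'
from h import *
f=grab('top');g=cv2.cvtColor(f['pixels'],cv2.COLOR_BGR2GRAY)
print(proj(f,[[.5,.164,.064],[.5,.284,.064]]))
for q in ([.5,.224,.15],[.5,.224,.05]): plan(q,np.radians(-.7))
print(tool()[0]['eef_pos'])
E
```

```text
[[221.90885126 256.60419355]
 [166.74872552 257.87755284]]
travel [ 0.114 -1.402  1.892] twist [ 0.2   0.04 -0.17]
travel [ 0.116 -1.414  5.225] twist [ 0.2   0.04 -0.17]
[0.49599374 0.18218738 0.20690925]
```

send_rows:
  gripper: [30,30,30,30,30,30,30,30,30]
  travel:
    - [0.11,-0.7,0.2]
    - [0.11,-1.34,0.8]
    - [0.11,-1.34,2]
    - [0.11,-1.34,3.3]
    - [0.11,-1.34,4.3]
    - [0.11,-1.34,4.9]
    - [0.11,-1.34,5.2]
    - [0.11,-1.34,5.22]
    - [0.11,-1.34,5.22]
  twist:
    - [0.2,0,0]
    - [0.2,0,0]
    - [0.2,0,0]
    - [0.2,0,0]
    - [0.2,0,0]
    - [0.2,0,0]
    - [0.2,0,0]
    - [0.2,0,0]
    - [0.2,0,0]

```text
clock: 20.32
eef_pos: [0.5009, 0.2222, 0.0515]
tcp_rot: [-3.141, -0.002, -0.015]
wrist_force: [-0.0, 0.4, -6.3]
gripper_width: 0.0392
```

```bash
python3 mon.py
```

```text
[[ 5.0080e-01  2.2220e-01  5.1500e-02]
 [-2.7540e-01 -2.9300e-02 -6.4905e+00]
 [ 3.4000e-03 -1.6500e-02  2.5000e-03]
 [ 3.1424e+00 -1.6000e-03 -1.5300e-02]]
```

Next, lower the last 10 mm gently.

send_rows:
  gripper: [30,30,30,30,30,30]
  travel:
    - [0,0,0.1]
    - [0,0,0.2]
    - [0,0,0.28]
    - [0,0,0.34]
    - [0,0,0.36]
    - [0,0,0.36]
  twist:
    - [0,-0.1,0]
    - [0,-0.1,0]
    - [0,-0.1,0]
    - [0,-0.1,0]
    - [0,-0.1,0]
    - [0,-0.1,0]

```text
clock: 21.28
eef_pos: [0.5006, 0.222, 0.0413]
tcp_rot: [-3.141, 0.001, -0.015]
wrist_force: [-5.1, -2.1, 2.5]
gripper_width: 0.039
```

```bash
python3 mon.py
```

```text
[[ 5.0060e-01  2.2200e-01  4.1300e-02]
 [-4.9190e+00 -1.9252e+00  3.6425e+00]
 [-3.1550e-01  8.9680e-01  2.3500e-02]
 [ 3.1421e+00  8.0000e-04 -1.5200e-02]]
```

Standing on the tray floor at the expected height. Release and go up.

send_rows:
  gripper: [60,60,60,60,60,60,60,60,60,60]
  travel:
    - [0,0,0]
    - [0,0,0]
    - [0,0,0]
    - [0,0,0]
    - [0,0,-0.5]
    - [0,0,-1.5]
    - [0,0,-3]
    - [0,0.4,-4.5]
    - [0,1.5,-5.5]
    - [0,2,-6]
  twist:
    - [0,0,0]
    - [0,0,0]
    - [0,0,0]
    - [0,0,0]
    - [0,0,0]
    - [0,0,0]
    - [0,0,0]
    - [0,0,0]
    - [0,0,0]
    - [0,0,0]

```text
clock: 22.72
eef_pos: [0.5008, 0.1611, 0.2246]
tcp_rot: [-3.14, -0.003, -0.016]
wrist_force: [0.2, 0.1, 0.3]
gripper_width: 0.0601
```

```bash
python3 - <<'E'
from h import *
f=grab('wrist');t=grab('top');s=grab('scene')
print(readout.state()['eef_pos'],readout.state()['wrist_force'])
a=f['pixels'];b=cv2.resize(t['pixels'][100:280,130:490],(640,320))
v=np.vstack([cv2.resize(a,(400,250)),cv2.resize(t['pixels'],(400,250))])
w=np.vstack([cv2.resize(s['pixels'][100:300,140:500],(400,222)),np.zeros((278,400,3),np.uint8)])
w[222:422]=cv2.resize(t['pixels'][195:285,160:340],(400,200))
cv2.imwrite('pics/end.png',np.hstack([v,w]))
E
```

```text
[0.50022183 0.1617953  0.22186142] [-0.4687627   0.17895487 -0.00243816]
```

View pics/end.png

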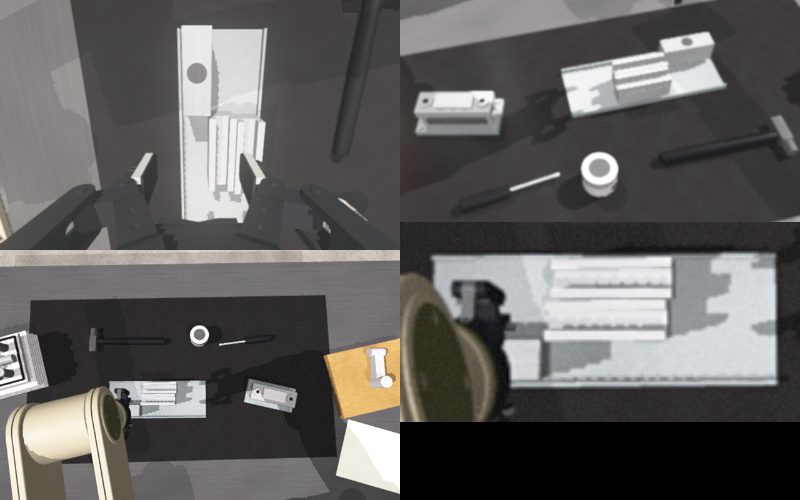

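The punch stands upright in the tray (wrist view, disc at (197,73)). Both slotted blocks are standing, the cap is back up, and the piston, mallet and driver look unmoved. The gripper is clear, so I'm handing the job in.

```bash
python3 -c "
from rig import job
print(job.close_job())"
```

```text
the job is handed in; nothing more can be done
None
```

The job is done and handed in at about 23 s of the 70 s allowed.

- **Nudge and grasp:** I pushed the punch about 86 mm (disc centre to disc centre) along the tray, still standing, then gripped it across its middle.
- **Press:** It went on the middle of the cap's pad, with the long sides parallel to within about 0.5°. I held it about 1.7 s at 11–12 N, a sink of about 5 mm out of 10, then lifted it straight off.
- **Put back:** I stood it upright in the tray, beyond the ends of the slotted blocks, and let go.

**Last checks:** The final pictures show the punch and both slotted blocks standing in the tray and the cap back up. The piston, mallet and screwdriver look unmoved. The wrist force is near zero.

**Disagreements:**
- **Pad position:** The views put the pad centre 1–2 mm apart in y. The oblique scene view was about 4 mm off in x. I used the top and wrist values, x 0.5417, y −0.314 m.
- **Side force:** There was about 4 N sideways while pressing. Measured sideways drift during the press was about 0.2 mm; any movement as it left the pad was not measured.
- **Punch width in hand:** The held punch looked about 5% narrower than predicted at its end. Its end-face edges and disc showed no tilt.

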